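# Lay the tall reagent pack down on the analyser's loading plate

### The arm

A 7-joint arm with a two-finger parallel gripper is mounted at the origin on the work surface. World frame = base frame: x ahead of the robot, y to its left, z up, the work surface at z = 0. Lengths are in m, angles in rad, forces in N, time in s.
With the tool pointing down it reaches from about 0.425 to 0.95 m from the base axis. Payload 4.7 kg.
Tool frame: the origin (TCP) lies between the finger pads; the fingertips stand 25 mm ahead of it and the grasp point (between the pads) lies 6 mm ahead of it; z points along the fingers, y is the line along which they close (so a half turn about z gives the same grasp; the last joint's range is limited). The gripper opens to 85 mm and grips with 20 to 120 N. Pads are 22 mm wide; open, the fingers measure 114 mm over their backs; the gripper's body (76 mm by 85 mm) begins 54 mm behind the grasp point. The pads swing forward as they close: fully open they stand 13 mm farther back than shut.
Start: joints at [1.158, 0.469, -0.049, 1.532, 0.024, 1.141, -0.082], TCP at [0.253, -0.626, 0.256] pointing down, gripper open.
Joint ranges: [-2.59, 2.59], [-0.33, 1.99], [-1.39, 1.29], [0.1, 2.45], [-1.04, 4.18], [0.21, 1.99], [-2.66, 2.66]. Speed limits (rad/s): [2.57, 2.57, 3.14, 3.14, 3.14, 3.14, 3.14].

### API

Orientations are given as a 3x3 rotation matrix whose columns are the frame's x, y, z axes.
In Python, from rig import * gives the robot as it stands. Calls block until the motion is done:
- movep(position, orientation): joint-space move of the TCP to a pose.
- move_l(position, attitude=None, feed=0.15, until_force=None): straight line of the TCP; attitude=None keeps the orientation; feed is the mean speed in m/s. With until_force (N) it stops when the force on the tool has changed by that much, and returns True; else False.
- move_joints(angles): joint-space move.
- command_gripper(opening, newtons=None): finger opening in m; newtons is the grip in N (None keeps the last); returns when the fingers have stopped.
- sleep(seconds).
- inverse_kinematics(position, orientation): joint angles nearest the present ones, or None.
- sense(): the state.
- camera(name): name is "side" or "top"; returns (picture, depth): 384x512x3 uint8, red, green, blue; 384x512 float32, m along the optical axis (not along the pixel's ray), 0 where there is no reading.
- camera_params(name): a dict with "K" (3x3 intrinsics, pixels), "dist" ([k1, k2, p1, p2, k3] as OpenCV has them; the pictures are not rectified), "position" and "rotation" of the camera in the world. Camera axes: x right, y down, z forward; pixel columns grow to the right and rows downward; lengths in m; the calibration is good to about 2 mm. A picture is of the moment at which its call begins. camera_params takes no time and is no camera call.
A pose or a line that the arm cannot do raises Unreachable and nothing moves.
- finish_job(): hands the job in; it is judged then, once.
The state is a dict: "time_s": time; "joint_pos": joint angles; "qd": joint speeds; "joint_efforts": joint torques, N m; "position": TCP position; "tcp_rot": TCP orientation; "wrist_force": force on the tool from outside, world axes, zero at the start; "ft_torque": the same for the moment, N m; "finger_gap": finger opening in m; "gripper_force": force on a finger pad.
Only numpy, scipy, OpenCV 4.12 (cv2) and the standard library are available. Lean on these libraries where they do the work, as an engineer would, in place of code of your own. Each camera call takes 0.05 s, during which the arm holds its last target. There are 200 camera calls.

### The job

Three containers stand on the bench in front of the low raised steel loading plate: a tall reagent pack, a short reagent pack and a round jar. Tip the tall pack over the plate's front edge by pushing it high up, so that it ends lying flat on the plate, paper label upwards, pointing roughly straight across the plate, without lifting it off. Leave the short pack and the jar standing where they are.

Things in the scene. Friction and masses are not known exactly. Their poses are not given: they have to be found in the camera images.
- tall_pack_center (a point): Centre of the tall reagent pack: white plastic block 50 mm deep (x), 56 wide (y), 118 tall (z) plus two grey caps on top (130 in all). Point is 65 mm above its foot. Its x axis points towards the plate; its -x face, away from the plate, has the blank paper label. Loose, 0.4 kg, 5 to 17 mm short of the plate's edge. Pushed 90 to 110 mm up, it goes over by itself once leaned 30 degrees.
- plate_edge (a point): Middle of the top front edge of the loading plate: fixed bright steel, 12 mm thick, 460 mm along the edge (y), 220 mm across (x), an 18 mm lip along its far side, else empty. x points level across the plate away from the edge, z up; the point is 12 mm above the bench. The three containers stand in a row before the edge (-x side), 125 mm apart, in any order, nearly square to it.
- short_pack: Short reagent pack, a bystander: same white plastic, caps, depth (50 mm) and width (56 mm), but 80 mm tall with its caps. Loose, standing; origin at the centre of its foot, z up.
- bottle: Round white plastic jar with a grey lid, a bystander: 50 mm across and 90 mm tall. Loose, standing; origin at the centre of its foot, z up.
Mind the look-alikes: they are no part of the job. Leave any pink or purple look-alike of the part that bears tall_pack_center alone.

How it is judged:
By the outcome, as a careful person would: the job done as asked, in the order asked, and still so for the second after the job is handed in, with the robot touching nothing.
It also fails if it takes over 32 s, if anything falls off the work surface, if the arm or the gripper's body presses on something with over 40 N, if the wrist force passes 120 N, or if a joint passes its speed limit or range.

## Working session

There is one attempt and no reset: what is moved stays moved. The work goes in short steps, each a Python script; the robot and the scene stay as the last script left them, time stands still between calls to the robot, and variables do not carry over. Pictures are saved under pics/ and viewed, at most 10 in all, crops included, and the job is handed in when it is done.

```bash
mkdir -p pics; ls
python3 - <<'E'
from rig import *
import cv2,numpy as np
for n in("side","top"):
    p,d=camera(n); cv2.imwrite(f"pics/{n}0.png",p[:,:,::-1]); np.savez(f"{n}0.npz",p=p,d=d)
    c=camera_params(n); print(n,c["K"],c["dist"],c["position"],c["rotation"],(d>0).mean())
print(sense()["time_s"])
E
```

```text
pics
side [[370.75025597   0.         255.53501222]
 [  0.         370.75025597 194.60676251]
 [  0.           0.           1.        ]] [-0.01438063  0.          0.          0.          0.        ] [0.28756175 0.68139337 0.50439633] [[-0.94042316 -0.19816517  0.27628761]
 [-0.3397636   0.51701723 -0.78565507]
 [ 0.01284402 -0.83272069 -0.55354429]] 0.9958394368489584
top [[375.16247531   0.         255.13466363]
 [  0.         375.16247531 186.36648791]
 [  0.           0.           1.        ]] [-0.02301284  0.          0.          0.          0.        ] [0.423403   0.06615147 0.76323835] [[-0.00636032 -0.99800358  0.06283623]
 [-0.99997326  0.00657455  0.00320317]
 [-0.0036099  -0.06281418 -0.99801871]] 0.9958852132161459
0.1
```

View pics/side0.png

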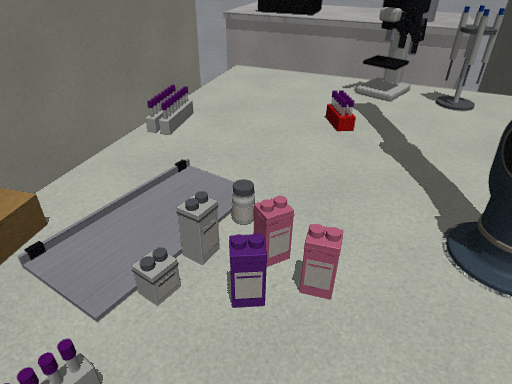

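View pics/top0.png

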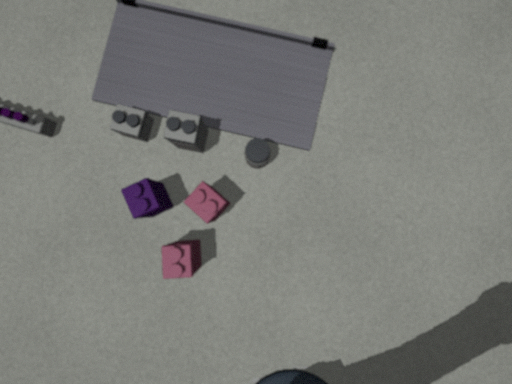

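The side view shows the plate at left. The white tall pack is at about (199,228), the short pack at (157,275) and the jar at (243,200). The top view has the tall pack's caps at (181,126), the short pack at (129,122) and the jar at (258,152). Pink and purple decoys stand behind, the nearest at (207,202). The plate's front edge runs from (94,101) to (310,148).

```bash
cat > h.py <<'E'
import cv2,numpy as np
from rig import camera_params
def cloud(n,d):
    c=camera_params(n);h,w=d.shape
    uv=np.stack(np.meshgrid(np.arange(w),np.arange(h)),-1).reshape(-1,1,2).astype(float)
    r=cv2.undistortPoints(uv,c["K"],np.array(c["dist"])).reshape(h,w,2)
    P=np.dstack([r,np.ones((h,w))])*d[...,None]
    return P@np.array(c["rotation"]).T+c["position"]
def onplane(n,uv,z):
    c=camera_params(n)
    r=cv2.undistortPoints(np.array(uv,float).reshape(-1,1,2),c["K"],np.array(c["dist"])).reshape(-1,2)
    r=np.c_[r,np.ones(len(r))]@np.array(c["rotation"]).T
    o=np.array(c["position"]);return o+r*((z-o[2])/r[:,2])[:,None]
E
python3 - <<'E'
from h import *
np.set_printoptions(precision=4,suppress=True)
f=np.load("top0.npz");p,d=f["p"],f["d"];X=cloud("top",d)
print("bench z",np.median(X[300:340,100:200,2]),"plate z",np.median(X[60:80,180:250,2]))
print("edge corners",onplane("top",[[94,101],[310,148]],.012))
# edge: scan columns for plate->bench transition by height
Z=cv2.medianBlur(X[...,2].astype(np.float32),3)
E=[]
for u in list(range(100,110))+list(range(152,162))+list(range(210,240))+list(range(275,305)):
    v=np.where((Z[60:170,u]>.006)&(Z[60:170,u]<.02))[0]
    if len(v): E.append([u,60+v.max()+.5])
E=onplane("top",E,.012)[:,:2]
for _ in range(3):
    vx,vy,x0,y0=cv2.fitLine(E.astype(np.float32),cv2.DIST_HUBER,0,.001,.001).ravel()
    r=(E-[x0,y0])@[-vy,vx];print("edge",vx,vy,x0,y0,len(E),r.std());E=E[abs(r)<.004]
for nm,(u0,u1,v0,v1),zl,zh in[("tall",(155,215,100,155),.108,.14),("short",(105,153,95,145),.058,.09),("jar",(240,275,130,175),.075,.1),("pink",(180,235,175,225),.108,.14),("purple",(118,180,175,225),.108,.14)]:
    m=np.zeros(d.shape,np.uint8);m[v0:v1,u0:u1]=(X[v0:v1,u0:u1,2]>zl)&(X[v0:v1,u0:u1,2]<zh)
    q=X[m>0]; print(nm,len(q),"z",np.percentile(q[:,2],[5,50,95]),cv2.minAreaRect(q[:,:2].astype(np.float32)))
E
```

```text
bench z -1.6896478911010426e-05 plate z 0.012354012721028151
edge corners [[ 0.6482  0.3978  0.012 ]
 [ 0.5476 -0.0427  0.012 ]]
edge 0.23566355 0.9718347 0.5897082 0.14991793 80 0.002830379477704767
edge 0.236246 0.9716933 0.5836381 0.12499469 78 0.0005933862757398808
edge 0.236246 0.9716933 0.5836381 0.12499469 78 0.0005933862757398808
tall 961 z [0.1145 0.1188 0.1311] ((0.5702691078186035, 0.19573867321014404), (0.05691492557525635, 0.05089382827281952), 77.89899444580078)
short 844 z [0.0627 0.0688 0.0811] ((0.5954912304878235, 0.3095741868019104), (0.05696163326501846, 0.05113159120082855), 74.79463195800781)
jar 482 z [0.0877 0.0902 0.0919] ((0.5320300459861755, 0.06359907239675522), (0.04167937859892845, 0.04368388280272484), 89.33275604248047)
pink 965 z [0.1157 0.1187 0.1311] ((0.43794479966163635, 0.15510812401771545), (0.05658692866563797, 0.050765641033649445), 47.63616943359375)
purple 993 z [0.114  0.1188 0.1313] ((0.44565749168395996, 0.2676047682762146), (0.05726892501115799, 0.05113426595926285), 24.76017189025879)
```

Heights (118/131 mm), pack size (57×51 mm), gap (about 5 mm) and 13.7° plate yaw all match the description. Next I'll put the narrowly open fingers behind the pack and push.

Run:
```python
from rig import *
from h import *
np.set_printoptions(precision=4,suppress=True)
ex=np.array([.9717,-.2362,0]);ey=np.array([.2362,.9717,0]);z=np.array([0,0,-1.])
c=np.array([.5703,.1957,0])
command_gripper(.022)
st=c-.058*ex
best=None
for s in(1,-1):
    R=np.c_[np.cross(s*ey,z),s*ey,z]
    q=inverse_kinematics(st+[0,0,.25],R)
    print(s,q)
    if q is not None:
        k=abs(np.array(q)-sense()["joint_pos"]).max()
        if best is None or k<best[0]:best=(k,R)
R=best[1];np.save("R.npy",R)
movep(st+[0,0,.25],R);move_l(st+[0,0,.124],feed=.15)
print(sense()["time_s"],sense()["position"],sense()["finger_gap"])
f=move_l(c-.02*ex+[0,0,.124],feed=.04,until_force=1.0)
s=sense();print("contact",f,(s["position"]-c)@ex,s["wrist_force"],s["time_s"])
p=s["position"]
move_l(p+.035*ex,feed=.06)
s=sense();print((s["position"]-c)@ex,s["wrist_force"],s["time_s"])
q,d=camera("side");cv2.imwrite("pics/side1.png",q[:,:,::-1])
```

```text
1 [ 0.3888  0.5381 -1.1761  1.7855  0.5357  1.1859  0.3827]
-1 [ 0.1924  0.3996 -0.8455  1.7942  0.3332  1.0976 -2.5779]
4.7833 [0.5144 0.21   0.1249] 0.021907197122294077
contact True -0.03486375870245112 [-0.938   0.6757 -0.0662] 5.4
-7.622825258500413e-05 [-0.567   0.1303 -0.5296] 6.1583
```

View pics/side1.png

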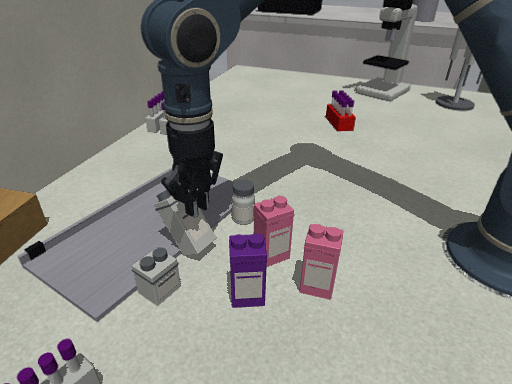

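The pack (about (188,228)) is leaning steadily against the fingers with its foot at the plate's edge, and the bystanders are untouched. I'll keep pushing.

Run:
```python
from rig import *
from h import *
np.set_printoptions(precision=4,suppress=True)
ex=np.array([.9717,-.2362,0]);c=np.array([.5703,.1957,0])
move_l(sense()["position"]+.04*ex,feed=.06)
s=sense();print((s["position"]-c)@ex,s["wrist_force"],s["time_s"])
sleep(.5)
move_l(c-.03*ex+[0,0,.16],feed=.15); move_l(c-.10*ex+[0,0,.30],feed=.2)
movep([.40,-.30,.30],np.load("R.npy"))
for n in("side","top"):
    p,d=camera(n); cv2.imwrite(f"pics/{n}2.png",p[:,:,::-1]); np.savez(f"{n}2.npz",p=p,d=d)
print(sense()["time_s"])
```

```text
0.039324297754990176 [ 0.2524 -0.0416 -0.0162] 7.0167
11.125
```

View pics/side2.png

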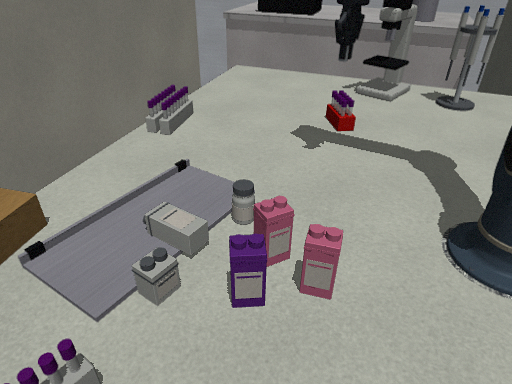

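View pics/top2.png

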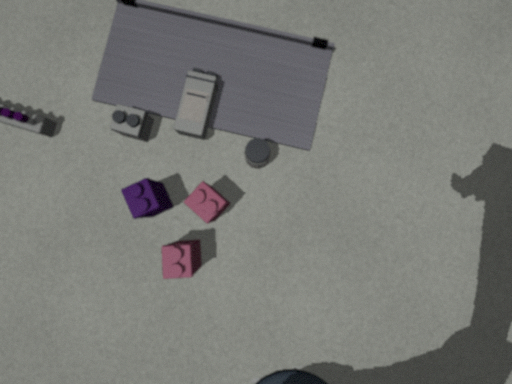

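The pack now lies on the plate, label up. In the top view it spans (182,133) to (210,72), and the foot end is near the edge. I'll check height, level, direction and overhang.

Run:
```python
from h import *
np.set_printoptions(precision=4,suppress=True)
f=np.load("top2.npz");X=cloud("top",f["d"])
ex=np.array([.9717,-.2362]);ey=np.array([.2362,.9717]);e0=np.array([.58364,.12499])
m=np.zeros(X.shape[:2],bool);m[60:145,165:225]=X[60:145,165:225,2]>.052
q=X[m];a=(q[:,:2]-e0)@ex;b=(q[:,:2]-e0)@ey
print("x range",np.percentile(a,[.5,99.5]),"y",np.percentile(b,[1,99]),"z",np.percentile(q[:,2],[5,50,95]))
A=np.c_[a,b,np.ones(len(a))];print("slope",np.linalg.lstsq(A,q[:,2],rcond=None)[0])
print(cv2.minAreaRect(np.c_[a,b].astype(np.float32)))
for nm,(u0,u1,v0,v1),zl in[("short",(105,153,95,145),.058),("jar",(240,275,130,175),.075)]:
    s=X[v0:v1,u0:u1];s=s[s[...,2]>zl];print(nm,cv2.minAreaRect(s[:,:2].astype(np.float32)))
```

```text
x range [-0.1418  0.0889] y [-0.095   0.0942] z [0.0597 0.0624 0.0645]
slope [-0.5283 -2.1639  0.2237]
((-0.04079243540763855, 0.024815544486045837), (0.29527202248573303, 0.10522278398275375), 30.25801658630371)
short ((0.5301190614700317, 0.1945139318704605), (0.32846513390541077, 0.05976333096623421), 60.57304763793945)
jar ((0.4885595440864563, 0.06373172998428345), (0.041697170585393906, 0.13032867014408112), 89.80740356445312)
```

Run:
```python
from h import *
np.set_printoptions(precision=4,suppress=True)
f=np.load("top2.npz");X=cloud("top",f["d"])
ex=np.array([.9717,-.2362]);ey=np.array([.2362,.9717]);e0=np.array([.58364,.12499])
s=X[60:145,165:225];q=s[(s[...,2]>.052)&(s[...,2]<.075)]
a=(q[:,:2]-e0)@ex;b=(q[:,:2]-e0)@ey
print("z",np.percentile(q[:,2],[5,50,95]),"slope",np.linalg.lstsq(np.c_[a,b,np.ones(len(a))],q[:,2],rcond=None)[0])
print(cv2.minAreaRect(np.c_[a,b].astype(np.float32)),np.percentile(a,[.5,99.5]))
for nm,(u0,u1,v0,v1),zl,zh in[("short",(105,153,95,145),.058,.09),("jar",(240,275,130,175),.075,.1)]:
    s=X[v0:v1,u0:u1];s=s[(s[...,2]>zl)&(s[...,2]<zh)];print(nm,cv2.minAreaRect(s[:,:2].astype(np.float32)))
```

```text
z [0.0596 0.0624 0.0644] slope [0.0042 0.0166 0.061 ]
((0.030602531507611275, 0.06688735634088516), (0.11902236938476562, 0.057201407849788666), 0.21191424131393433) [-0.0286  0.089 ]
short ((0.595375657081604, 0.3093094527721405), (0.056971803307533264, 0.0508570559322834), 74.0449447631836)
jar ((0.5318163633346558, 0.06358408182859421), (0.04171202331781387, 0.04377860203385353), 89.64517974853516)
```

The pack is flat (top at 62 mm) and within 0.2° of straight, and the bystanders haven't moved. The foot overhangs the edge by about 29 mm, so I'll slide the pack fully onto the plate. The gripper body will clear the pink pack by about 13 mm.

Run:
```python
from rig import *
from h import *
np.set_printoptions(precision=4,suppress=True)
ex=np.array([.9717,-.2362,0]);ey=np.array([.2362,.9717,0]);e0=np.array([.58364,.12499,0])
R=np.load("R.npy");P=lambda a,z:e0+a*ex+.0669*ey+[0,0,z]
movep(P(-.051,.25),R);move_l(P(-.051,.065),feed=.15)
print(sense()["wrist_force"],sense()["time_s"])
f=move_l(P(-.002,.065),feed=.05,until_force=25)
print(f,sense()["wrist_force"],(sense()["position"]-e0)@ex)
move_l(P(-.02,.065),feed=.1);move_l(P(-.02,.25),feed=.2);movep([.40,-.30,.30],R)
p,d=camera("top");X=cloud("top",d);cv2.imwrite("pics/top3.png",p[:,:,::-1])
q2,_=camera("side");cv2.imwrite("pics/side3.png",q2[:,:,::-1])
s=X[40:145,165:235];q=s[(s[...,2]>.052)&(s[...,2]<.075)]
print(cv2.minAreaRect(np.c_[(q-e0)@ex,(q-e0)@ey].astype(np.float32)),np.percentile(q[:,2],[5,50,95]),np.percentile((q-e0)@ex,[.5,99.5]))
for nm,(u0,u1,v0,v1),zl,zh in[("short",(105,153,95,145),.058,.09),("jar",(240,275,130,175),.075,.1),("pink",(180,235,175,225),.108,.14)]:
    s=X[v0:v1,u0:u1];s=s[(s[...,2]>zl)&(s[...,2]<zh)];print(nm,cv2.minAreaRect(s[:,:2].astype(np.float32)))
print(sense()["time_s"])
```

```text
[ 0.3535 -0.4243 -0.1926] 14.4167
False [-4.3298  2.8384  3.9637] -0.0021517694713621026
((0.068629190325737, 0.0672670528292656), (0.05688243731856346, 0.1185084655880928), 89.89517211914062) [0.0598 0.0624 0.0645] [0.0098 0.1271]
short ((0.5951340794563293, 0.30964621901512146), (0.05686449259519577, 0.051440853625535965), 75.5496597290039)
jar ((0.5319951772689819, 0.06362640857696533), (0.04173295944929123, 0.04403971508145332), 88.83533477783203)
pink ((0.43797266483306885, 0.15502098202705383), (0.05677828937768936, 0.05061611160635948), 47.66468048095703)
18.975
```

View pics/side3.png

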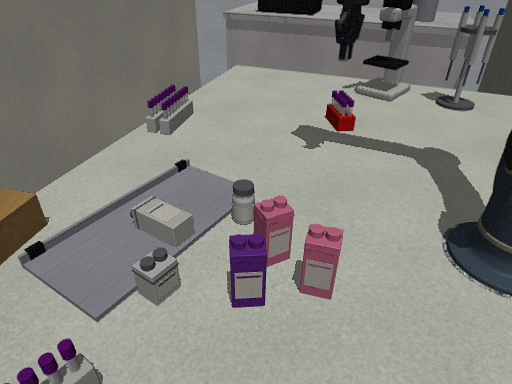

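The pack (about (163,222)) lies wholly on the plate, label up and square to it. Everything else is standing where it was.

```bash
python3 -c "
from rig import *
print(finish_job())"
```

```text
the job is handed in; nothing more can be done
None
```

The tall pack was tipped over the plate's front edge and then slid about 38 mm further on; it lies flat on the plate, label up and within about 0.2° of straight across, the short pack and jar still stand where they were, and I handed the job in at about 19 s.

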